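# Slide a specimen case down the weighing lane onto the pad

## Robot

A 6-joint arm with a two-finger parallel gripper is mounted at the origin on the work surface. World frame = base frame: x ahead of the robot, y to its left, z up, the work surface at z = 0. Lengths are in mm, angles in degrees, forces in N, time in s.
With the tool pointing down it reaches from about 400 to 925 mm from the base axis. Payload 3.4 kg.
Tool frame: the origin (TCP) lies at the very end of the fingers, on their centre line; the grasp point (between the pads) lies grip_point_offset behind it (grip_point_offset is the distance from the TCP to the grasp point, in mm); z points along the fingers, y is the line along which they close (so a half turn about z gives the same grasp; the last joint's range is limited). The gripper opens to 85 mm and grips with 20 to 120 N. Pads are 22 mm wide; open, the fingers measure 114 mm over their backs; the gripper's body (76 mm by 85 mm) begins 54 mm behind the grasp point. The pads swing forward as they close: fully open they stand 13 mm farther back than shut.
Start: joints at [-77.722, 17.578, 86.31, -0, 76.112, -4.211], TCP at [163.185, -551.363, 191.405] pointing down, gripper open.
Joint ranges: [-179.03, 179.03], [-60, 130.46], [8.19, 133.38], [-81.62, 261.62], [5.75, 156.47], [-153.77, 153.77]. Speed limits (degrees/s): [147.25, 147.25, 180, 180, 180, 180].

## Interface

Orientations are given as [roll, pitch, yaw] about the fixed x, y, z axes, in that order (R = Rz(yaw) Ry(pitch) Rx(roll)).
In Python, from bench import * gives the robot as it stands.
- The arm moves only by the tool apply_moves, never from a script. Its argument "targets" is a list of rows, each an object with "grip": the closure, from 0 (fully open) to 1 (shut); "linear": the shift along the world's x, y, z in mm, a list of three; "yaw": the turn about the world's z in degrees. In form: [{"grip": grip, "linear": [tx, ty, tz], "yaw": yaw}, ...]. A call has 1 to 8 rows; each row is the pose to reach, as a shift and turn from the pose commanded when the call began; what a row does not reach only later rows make up. A row lasts 1/12 s, in which the tool goes at most 41.7 mm and 7.16 degrees, less where a joint would pass 70% of its speed; a pose out of reach is approached as far as the arm can. A call with a gripper value outside its range is refused whole. The fingers move at their own pace and stop on an object; the grip force is fixed at half the most. Time passes only in rows, so rows that repeat a pose let the fingers close. It gives the time, the measured TCP pose, the force, the opening and the grip force at its end, in the units of the state.
- state(): the state, without advancing time (a new reading comes with each control period).
- read_camera(name): name is "scene" or "top" or "wrist"; returns the picture (480x640x3 uint8, red, green, blue); there is no depth.
- camera_params(name): a dict with "camera_matrix" (3x3 intrinsics, pixels), "k1" (the pictures are not rectified: a ray, as slopes to the right and down, at radius r is drawn at 1 + k1 r^2 times it, then the intrinsics apply), "camera_from_world" (4x4, takes a point from world to camera coordinates). Camera axes: x right, y down, z forward; pixel columns grow to the right and rows downward; lengths in mm; the calibration is good to about 2 mm. A picture is of the moment at which its call begins: read the wrist's pose just before it. camera_params takes no time and is no camera call; for the wrist camera it gives the pose at the moment of the call.
- hand_in(): hands the job in; it is judged then, once.
Trained networks look in the newest picture that a camera, given by its name, has taken for a name from the list of things; names that differ only in an ending like _2 or _b are one class to them, and where a whole thing is asked for, a point or a joint stands for the part that bears it (a point fixed in the world has none). Each returns a list of dicts, best first, with "score" (0 to 1); they miss things now and then, are a little off and sometimes report something else, mostly with a low value. They report only what shows in the picture. A call takes as long as a camera call. They do not tell look-alikes from the thing itself.
- recognise(camera, name): "uv" ([column, row] in pixels, amid what is visible of it).
The state is a dict: "t": time; "q": joint angles; "joint_velocities": joint speeds; "tau": joint torques, N m; "tool_pos": TCP position; "eef_rot": TCP orientation; "wrist_force": force on the tool from outside, world axes, zero at the start; "wrist_torque": the same for the moment, N m; "width": finger opening in mm; "finger_force": force on a finger pad.
Only numpy, scipy, OpenCV 4.12 (cv2) and the standard library are available. Lean on these libraries where they do the work, as an engineer would, in place of code of your own. Each camera call takes 0.05 s, during which the arm holds its last target. There are 200 camera calls.

## Task

With the fingertips or the outside of the fingers, push the blue specimen case along the aluminium plate, straight down the lane between the two red rails, until it lies wholly on the green weighing pad, and leave it there. Nothing may touch either rail, neither the case nor the hand; do not lift or tip the case or touch its black knob, and leave the other things where they stand. The case starts askew and off-centre in front of the lane, so square and centre it first.

Things in the scene. Friction and masses are not known exactly. Their poses are not given: they have to be found in the camera images.
- lane: fixed flat aluminium plate 560 x 240 x 12 mm on the bench. Origin at the centre of its underside (its top is 12 mm higher); z up. Its x axis points down the lane, the way to push (roughly from the robot's left to its right), its y axis to the left as seen looking along x. The part from lane x -280 to -20 mm is open, with no rails; a thin black line across it is at x -30 mm
- lane_mouth (a point): centre of the gap between the rails' near ends, on the plate's top, at lane x -20 mm, y 0; the lane is 110 mm clear between the rails from here to lane x +220 mm
- pad_center (a point): centre of the green weighing pad, on the plate's top, at lane x +150 mm, y 0. The pad is flush with the plate, 140 mm along the lane (lane x +80 to +220 mm) and as wide as the lane
- rail_left: red left rail, fixed on the plate: 240 long x 10 thick x 16 mm high; top at 28 mm above the bench. Origin at the centre of its underside, at lane x +100, y +60 mm; same axes as the lane
- rail_right: red right rail, same, at lane x +100, y -60 mm
- case: loose blue plastic case with a blue lid, 110 long (its x) x 90 wide (its y) x 50 mm high with flat upright sides, 0.4 to 0.75 kg. Origin at the centre of its underside; z up. It stands on the open part of the plate at lane x -165 to -135 mm, its centre up to 40 mm either side of the lane's middle line, its x axis up to 0.3 rad off the lane's x axis; slides when pushed, stays where left
- case_knob: small black knob, 20 mm in diameter and 16 mm high, on the middle of the case's lid (top 66 mm above the case's underside); not to be touched. Origin at the centre of its underside
- weight: brass 100 g knob weight, 26 mm in diameter, 41 mm tall, standing on the lane plate beyond the far end of the green pad, at lane x about +265 mm; origin at the centre of its underside
- jar: amber jar with black cap, 36 mm in diameter, 45 mm tall, on the lane plate outside the left rail (lane y about +96 mm); origin at the centre of its underside
- gauge_block: dark steel block 35 x 20 x 30 mm (tall), on the lane plate outside the right rail (lane y about -96 mm); origin at the centre of its underside
- sprayer: green spray bottle, 70 mm in diameter, 168 mm tall, on the bench to the right of the lane; origin at the centre of its underside
- wrench: steel wrench lying on the bench to the right of the lane's far end, under 25 mm high; origin under its middle
- mug: white mug 80 mm in diameter, 90 mm tall, on the bench to the left; origin at the centre of its underside
Not all that is in view belongs to the job. Of the things like the case, leave any that is brown; of the rest the smaller one is meant.

How it is judged:
By the outcome, as a careful person would: the job done as asked, in the order asked, and still so for the second after the job is handed in, with the robot touching nothing.
It also fails if it takes over 69 s, if anything falls off the work surface, if the arm or the gripper's body presses on something with over 40 N, if the wrist force passes 120 N, or if a joint passes its speed limit or range.

## Working session

There is one attempt and no reset: what is moved stays moved. The work goes in short steps, Python scripts to look and compute and a tool call to move; the robot and the scene stay as the last step left them, time stands still between calls to the robot, and variables do not carry over. Pictures are saved under pics/ and viewed, at most 11 in all, crops included, and the job is handed in when it is done.

Besides the shell and the picture viewer there is one more tool, called after "Emit:" by a JSON object that holds its "api" and its "payload", one argument or row to a line. apply_moves: Moves the arm, as the interface text tells. Its arguments: {"type":"object","properties":{"targets":{"type":"array"}},"required":["targets"]}

```bash
mkdir -p pics
cat > h.py <<'E'
from bench import *
import numpy as np, cv2
def ray(cam,uv):
    p=camera_params(cam);K=np.array(p["camera_matrix"],float);T=np.array(p["camera_from_world"],float)
    d=cv2.undistortPoints(np.array([[uv]],float),K,np.array([p["k1"],0,0,0.]))[0,0] if 0 else None
    a=np.linalg.solve(K,[uv[0],uv[1],1])[:2];s=a.copy()
    for _ in range(20): s=a/(1+p["k1"]*(s@s))
    R=T[:3,:3];return -R.T@T[:3,3],R.T@np.array([s[0],s[1],1])
def at(cam,uv,z):
    o,d=ray(cam,uv);return (o+d*(z-o[2])/d[2])
def proj(cam,P):
    p=camera_params(cam);K=np.array(p["camera_matrix"],float);T=np.array(p["camera_from_world"],float)
    c=T[:3,:3]@np.array(P,float)+T[:3,3];s=c[:2]/c[2];s=s*(1+p["k1"]*(s@s));return K[:2,:2]@s+K[:2,2]
def shot(cam,fn):
    im=np.array(read_camera(cam));cv2.imwrite("pics/"+fn+".png",im[:,:,::-1]);return im
E
python3 - <<'E'
from h import *
np.set_printoptions(precision=1,suppress=True)
s=state();print(s["t"],s["tool_pos"],s["eef_rot"],s["width"])
import bench;print([n for n in dir(bench) if not n.startswith('_')])
for c in("top","scene"):
    shot(c,c+"1");o,_=ray(c,(320,240));print(c,o)
    for n,z in(("lane",12),("rail_left",28),("rail_right",28),("case",62),("case_knob",78),("pad_center",12),("lane_mouth",12),("weight",53),("jar",57),("gauge_block",42)):
        print(n,[(round(r["score"],2),np.round(r["uv"]),at(c,r["uv"],z)[:2]) for r in recognise(c,n)[:4]])
print(state()["t"])
E
```

```text
0.0 [ 163.  -550.6  190.5] [-179.9   -0.    16.5] 85.52754340579312
['IKError', 'camera_params', 'grip_point_offset', 'hand_in', 'read_camera', 'recognise', 'state']
top [ 375.8  -12.  1307.2]
lane [(0.83, array([333., 211.]), array([565.3, -25.5]))]
rail_left [(0.62, array([368., 188.]), array([ 614.8, -106.4]))]
rail_right [(0.75, array([369., 237.]), array([ 500.9, -105.8]))]
case [(0.95, array([231., 338.]), array([280.8, 200. ])), (0.79, array([155., 282.]), array([404.3, 365.6])), (0.66, array([262., 234.]), array([508.5, 132.9])), (0.62, array([260., 232.]), array([512.6, 135.8]))]
case_knob [(0.57, array([226., 335.]), array([290., 208.]))]
pad_center [(0.62, array([334., 210.]), array([567.6, -27.4])), (0.38, array([120., 195.]), array([607.5, 466.1]))]
lane_mouth [(0.66, array([334., 210.]), array([565.9, -28.5]))]
weight [(0.5, array([443., 200.]), array([ 579.8, -272.1]))]
jar [(0.81, array([344., 168.]), array([654.9, -52.1])), (0.15, array([334., 210.]), array([561.4, -27.3]))]
gauge_block [(0.52, array([392., 256.]), array([ 456.6, -155.5]))]
scene [1335.4  -27.6  792.
[... 295 characters left out ...]
.1])), (0.89, array([397., 205.]), array([318.7, 186.5])), (0.78, array([471., 230.]), array([439.5, 365.9]))]
case_knob [(0.64, array([387., 244.]), array([505.4, 133.2])), (0.56, array([400., 190.]), array([262.7, 201.5]))]
pad_center [(0.75, array([321., 289.]), array([593.8, -36.2]))]
lane_mouth [(0.6, array([326., 286.]), array([582.4, -24.4])), (0.59, array([314., 301.]), array([631.7, -54.8]))]
weight [(0.44, array([223., 282.]), array([ 597. , -270.4]))]
jar [(0.66, array([313., 301.]), array([671.6, -55.9]))]
gauge_block [(0.65, array([226., 283.]), array([ 591.5, -264.5])), (0.55, array([276., 251.]), array([ 480.4, -153.7])), (0.18, array([322., 288.]), array([616.2, -34.1]))]
1.1
```

Run:
```python
import cv2
im=cv2.imread("pics/top1.png")[130:310,190:470];cv2.imwrite("pics/topc.png",cv2.resize(im,None,fx=2.85,fy=2.85,interpolation=cv2.INTER_CUBIC))
```

```text
(no output)
```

View pics/topc.png

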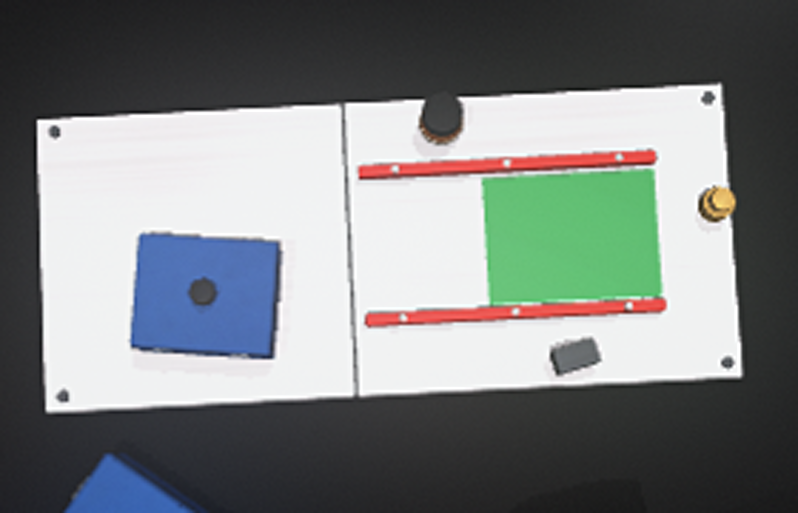

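View pics/scene1.png

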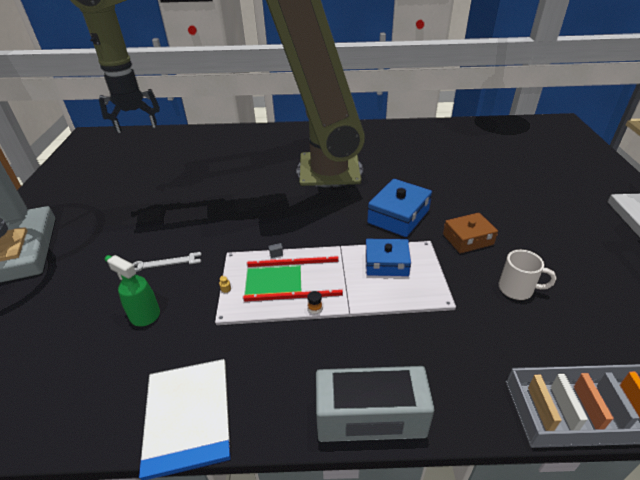

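The top crop (scale 2.85, offset 190,130) shows the plate with corners at about (37,119), (722,84), (742,376) and (47,412). The small blue case is centred near (206,295), to the right of the lane's middle and skewed. The larger blue case and the brown one stand off the plate. Next I'll fit the poses precisely.

```bash
cat >> h.py <<'E'
from scipy.optimize import least_squares, minimize
def rot(a): return np.array([[np.cos(a),-np.sin(a)],[np.sin(a),np.cos(a)]])
def fitlane(cam,px,x0=(566,-26,-1.5)):
    L=[(-280,120),(280,120),(280,-120),(-280,-120)]
    f=lambda p:np.concatenate([proj(cam,[*(rot(p[2])@l+p[:2]),12])-u for l,u in zip(L,px)])
    r=least_squares(f,x0);return r.x,r.fun
def bluemask(im,box):
    hsv=cv2.cvtColor(im,cv2.COLOR_RGB2HSV);m=cv2.inRange(hsv,(100,90,25),(130,255,255))
    k=np.zeros_like(m);x0,y0,x1,y1=box;k[y0:y1,x0:x1]=m[y0:y1,x0:x1]
    n,l,st,_=cv2.connectedComponentsWithStats(k);i=1+np.argmax(st[1:,4]);k=(l==i).astype(np.uint8)
    return cv2.morphologyEx(k,cv2.MORPH_CLOSE,np.ones((9,9)))
def fitcase(cam,im,box,x0):
    m=cv2.resize(bluemask(im,box),None,fx=4,fy=4,interpolation=cv2.INTER_LINEAR)
    C=[(sx*55,sy*45) for sx in(1,-1) for sy in(1,-1)]
    def f(p):
        pts=[proj(cam,[*(rot(p[2]/100)@c+p[:2]),z]) for c in C for z in(12,62)]
        h=cv2.convexHull(np.array(pts,np.float32));h=(h+.5)*4-.5
        t=np.zeros_like(m);cv2.fillConvexPoly(t,np.round(h*16).astype(np.int32),1,shift=4)
        return float((t!=m).sum())/m.sum()
    x0=[x0[0],x0[1],x0[2]*100]
    S=[x0]+[list(np.add(x0,d)) for d in((15,0,0),(0,15,0),(0,0,12))]
    r=minimize(f,x0,method="Nelder-Mead",options=dict(initial_simplex=S,maxiter=200));p=r.x.copy();p[2]/=100;return p,r.fun
E
python3 - <<'E'
from h import *
np.set_printoptions(precision=3,suppress=True)
im=cv2.imread("pics/top1.png")[:,:,::-1].copy()
px=[np.array(u)/2.85+(190,130)-0.3 for u in((37,119),(722,84),(742,376),(47,412))]
l,res=fitlane("top",px);print("lane",l,res)
c,e=fitcase("top",im,(225,195,300,262),(510,134,-1.65));print("case",c,e)
print("case in lane",rot(-l[2])@(c[:2]-l[:2]),"ang",np.degrees(c[2]-l[2]))
im2=cv2.imread("pics/scene1.png")[:,:,::-1].copy()
c,e=fitcase("scene",im2,(360,232,415,282),c);print("case scene",c,e)
m=bluemask(im2,(360,232,415,282));print(cv2.boundingRect(m))
print("big case",at("top",(231,338),80),"grip",grip_point_offset)
E
```

```text
lane [552.619  -8.136  -1.532] [-0.211 -0.214  0.15  -0.396  0.641  0.336 -0.588  0.218]
case [511.024 134.189  -1.664] 0.08482003129890454
case in lane [-143.838  -36.017] ang -7.58278385441258
case scene [507.308 134.83   -1.622] 0.10307730798098574
(365, 232, 46, 44)
big case [283.229 196.521  80.   ] grip 18.700000000000003
```

Emit:
{"api": "apply_moves", "payload": {
  "targets": [
    {"grip": 0.4,"linear": [287,301,0],"yaw": -14.3},
    {"grip": 0.4,"linear": [287,301,0],"yaw": -14.3},
    {"grip": 0.4,"linear": [287,301,0],"yaw": -14.3},
    {"grip": 0.4,"linear": [287,301,0],"yaw": -14.3},
    {"grip": 0.4,"linear": [287,301,0],"yaw": -14.3},
    {"grip": 0.4,"linear": [287,301,0],"yaw": -14.3},
    {"grip": 0.4,"linear": [287,301,0],"yaw": -14.3},
    {"grip": 0.4,"linear": [287,301,0],"yaw": -14.3}
  ]
}}

```text
t: 1.77
tool_pos: [392.4, -310.6, 191.7]
eef_rot: [180.0, -0.0, 2.2]
wrist_force: [1.0, -0.5, -0.5]
width: 51.1
finger_force: 0.0
```

Emit:
{"api": "apply_moves", "payload": {
  "targets": [
    {"grip": 0.4,"linear": [50,100,0],"yaw": 0},
    {"grip": 0.4,"linear": [50,100,0],"yaw": 0},
    {"grip": 0.4,"linear": [50,250,0],"yaw": 0},
    {"grip": 0.4,"linear": [37,441,0],"yaw": 0},
    {"grip": 0.4,"linear": [37,441,0],"yaw": 0},
    {"grip": 0.4,"linear": [37,441,0],"yaw": 0},
    {"grip": 0.4,"linear": [37,441,0],"yaw": 0},
    {"grip": 0.4,"linear": [37,441,0],"yaw": 0}
  ]
}}

```text
t: 2.43
tool_pos: [429.1, 14.1, 191.7]
eef_rot: [180.0, -0.1, 2.2]
wrist_force: [1.2, 0.8, 1.2]
width: 51.3
finger_force: 0.0
```

Emit:
{"api": "apply_moves", "payload": {
  "targets": [
    {"grip": 0.4,"linear": [0,145,0],"yaw": 0},
    {"grip": 0.4,"linear": [0,145,0],"yaw": 0},
    {"grip": 0.4,"linear": [0,145,0],"yaw": 0},
    {"grip": 0.4,"linear": [0,145,0],"yaw": 0}
  ]
}}

```text
t: 2.77
tool_pos: [429.3, 161.6, 191.8]
eef_rot: [-179.9, -0.1, 2.3]
wrist_force: [0.1, -0.3, -0.5]
width: 51.1
finger_force: 0.0
```

Run:
```python
from h import *
np.set_printoptions(precision=1,suppress=True)
s=state();print(s["t"],s["tool_pos"],s["eef_rot"],s["width"])
shot("wrist","w1")
for z in (12,):
  for P in ((511,134,78),(429,131,30)): print(proj("wrist",P))
```

```text
2.7667 [429.3 161.6 191.8] [-179.9   -0.1    2.3] 51.136373555477775
[354.3 128.9]
[346.6 210.9]
```

View pics/w1.png

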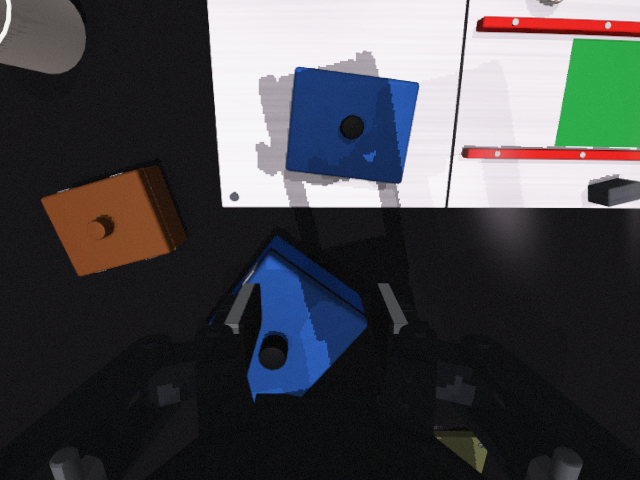

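The wrist picture shows the case top with corners near (296,68), (418,84), (401,183) and (288,168), and its knob at (352,127). The plate corner is at (222,207), the line's end at (447,207), and the near corner of the big case at (277,238). I'm turning these into lane coordinates.

Run:
```python
from h import *
np.set_printoptions(precision=1,suppress=True)
L=np.array([552.6,-8.1]);a=-1.532
g=lambda u,z:(at("wrist",u,z)[:2],rot(-a)@(at("wrist",u,z)[:2]-L))
for n,u,z in (("platecorner",(222,207),12),("line",(447,207),12),("line top",(467,0),12),("railR end",(462,147),28),("railR in",(640,151),28),("railL end",(480,17),28),("pad nearR",(556,146),12),("knob",(352,127),78),
 ("c1",(296,68),62),("c2",(418,84),62),("c3",(401,183),62),("c4",(288,168),62),("big",(277,238),85),("big2",(366,322),85)): print(n,*g(u,z))
```

```text
platecorner [423.5 268.3] [-281.2 -118.2]
line [434.5  17.6] [ -30.3 -117. ]
line top [636.3  27.7] [-32.5  85.1]
railR end [499.9  18.2] [-28.3 -51.6]
railR in [ 506.3 -171. ] [161.  -52.6]
railL end [617.3  19.5] [-25.1  65.8]
pad nearR [506.1 -90.4] [ 80.4 -49.6]
knob [512.4 136.1] [-145.6  -34.5]
c1 [559.4 186.1] [-193.8   14.4]
c2 [551.4  79.6] [-87.7   2.2]
c3 [464.9  84.9] [-96.3 -84.1]
c4 [474.1 191.2] [-202.2  -70.7]
big [412.9 198.2] [-211.6 -131.6]
big2 [329.7 109.4] [-126.1 -218.2]
```

Emit:
{"api": "apply_moves", "payload": {
  "targets": [
    {"grip": 0.4,"linear": [5,-34,0],"yaw": 0},
    {"grip": 0.4,"linear": [5,-34,0],"yaw": 0},
    {"grip": 0.4,"linear": [5,-34,-60],"yaw": 0},
    {"grip": 0.4,"linear": [5,-34,-120],"yaw": 0},
    {"grip": 0.4,"linear": [5,-34,-150],"yaw": 0},
    {"grip": 0.4,"linear": [5,-34,-167],"yaw": 0},
    {"grip": 0.4,"linear": [5,-34,-167],"yaw": 0},
    {"grip": 0.4,"linear": [5,-34,-167],"yaw": 0}
  ]
}}

```text
t: 3.48
tool_pos: [432.1, 122.5, 22.9]
eef_rot: [179.9, 0.4, 2.1]
wrist_force: [0.9, 0.2, -0.4]
width: 51.4
finger_force: 0.0
```

Emit:
{"api": "apply_moves", "payload": {
  "targets": [
    {"grip": 0.4,"linear": [6,0.2,0],"yaw": 0},
    {"grip": 0.4,"linear": [12,0.5,0],"yaw": 0},
    {"grip": 0.4,"linear": [17,0.7,0],"yaw": 0},
    {"grip": 0.4,"linear": [22,0.9,0],"yaw": 0},
    {"grip": 0.4,"linear": [27,1.1,0],"yaw": 0},
    {"grip": 0.4,"linear": [32,1.3,0],"yaw": 0},
    {"grip": 0.4,"linear": [36,1.4,0],"yaw": 0},
    {"grip": 0.4,"linear": [40,1.6,0],"yaw": 0}
  ]
}}

```text
t: 4.15
tool_pos: [475.0, 124.9, 24.6]
eef_rot: [-180.0, -0.0, 2.2]
wrist_force: [0.2, 0.2, -0.2]
width: 51.3
finger_force: 0.0
```

Run:
```python
from h import *
np.set_printoptions(precision=2,suppress=True)
s=state();print(s["t"],s["tool_pos"],s["eef_rot"],s["wrist_force"])
L=np.array([552.6,-8.1]);a=-1.532
print(rot(-a)@(np.array(s["tool_pos"][:2])-L))
im=shot("wrist","w2")
c,e=fitcase("wrist",im,(0,0,640,480),(525,134,-1.55));print(c,e,rot(-a)@(c[:2]-L),np.degrees(c[2]-a))
```

```text
4.15 [474.99 124.86  24.63] [-180.     -0.02    2.19] [ 0.19  0.24 -0.24]
[-135.87  -72.4 ]
[513.29 133.83  -1.65] 0.1068383336069996 [-143.35  -33.78] -6.644980852302592
```

View pics/w2.png

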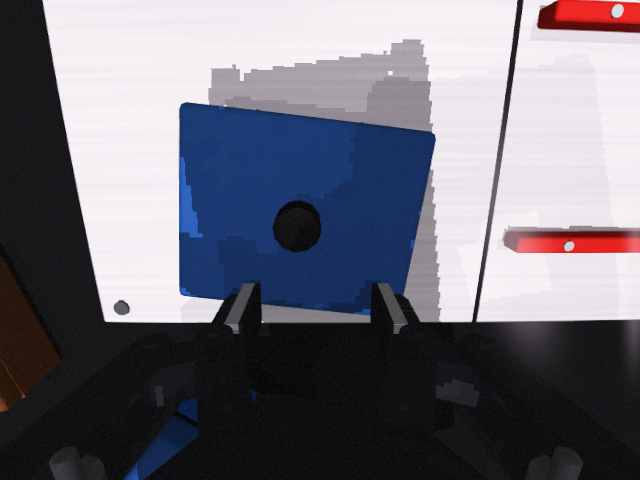

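The case is still tilted by about 7°, with top corners at (181,103) and (434,134), the near edge from (181,295) to about (375,313), and the knob at (297,225). The fingertips look close to the near face. I'm checking the numbers.

Run:
```python
from h import *
np.set_printoptions(precision=1,suppress=True)
L=np.array([552.6,-8.1]);a=-1.532
g=lambda u,z:rot(-a)@(at("wrist",u,z)[:2]-L)
for n,u,z in (("knob",(297,222),78),("c1",(181,103),62),("c2",(434,134),62),("c4",(181,295),62),("e",(375,313),62),("platecorner",(105,321),12),("line",(475,321),12),("railR",(640,251),12),("railR in top",(640,231),28)): print(n,g(u,z))
s=state();t=np.array(s["tool_pos"]);
for dy in(-26,26,-40,40):
  for z in (25,45):print(dy,z,proj("wrist",[t[0]+.04*dy,t[1]-dy,z]))
```

```text
knob [-143.   -30.5]
c1 [-191.1   16.1]
c2 [-85.5   3.7]
c4 [-201.2  -71.3]
e [-106.2  -80.9]
platecorner [-278.5 -116.5]
line [ -28.3 -116. ]
railR [ 73.5 -66.4]
railR in top [ 52.9 -48.4]
-26 25 [271.  266.7]
-26 45 [266.1 280.8]
26 25 [359.  266.6]
26 45 [363.6 280.7]
-40 25 [247.3 266.7]
-40 45 [240.  280.7]
40 25 [382.7 266.5]
40 45 [389.8 280.6]
```

Run:
```python
from h import *
im=shot("scene","s2")[160:320,300:480];cv2.imwrite("pics/s2c.png",cv2.resize(im,None,fx=4,fy=3.7,interpolation=cv2.INTER_CUBIC)[:,:,::-1])
```

```text
(no output)
```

View pics/s2c.png

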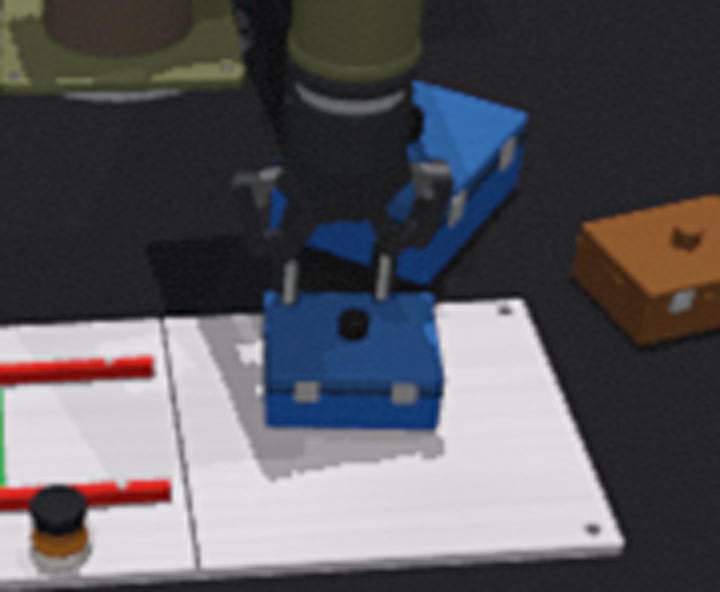

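The scene crop shows both light-coloured fingers at the case's near face, with tips at crop (290,303) and (383,297) right at the lid edge. I can't tell yet whether the tips are behind the case or above the lid, so I'm checking with the scene rays.

Run:
```python
from h import *
np.set_printoptions(precision=1,suppress=True)
L=np.array([552.6,-8.1]);a=-1.532
for n,u in (("fL",(290,303)),("fR",(383,297)),("edge",(335,293)),("fLtop",(290,258))):
    uv=(300+(u[0]+.5)/4,160+(u[1]+.5)/3.7)
    print(n,[ (z,rot(-a)@(at("scene",uv,z)[:2]-L)) for z in (25,45,62,70,80)])
t=np.array(state()["tool_pos"])
R=(0.0388,-.999)
for dx in(-33,33):
  for z in(30,62,70): 
    p=proj("scene",[t[0]+R[0]*dx,t[1]+R[1]*dx,z]);print(dx,z,(p-(300,160))*(4,3.7))
```

```text
fL [(25, array([-118.8, -112.7])), (45, array([-114.4,  -89.4])), (62, array([-110.7,  -69.6])), (70, array([-108.9,  -60.3])), (80, array([-106.7,  -48.6]))]
fR [(25, array([-182.9, -114.1])), (45, array([-176.9,  -90.8])), (62, array([-171.7,  -70.9])), (70, array([-169.3,  -61.6])), (80, array([-166.2,  -49.9]))]
edge [(25, array([-151.1, -121.5])), (45, array([-145.9,  -97.9])), (62, array([-141.4,  -77.9])), (70, array([-139.3,  -68.5])), (80, array([-136.7,  -56.7]))]
fLtop [(25, array([-126.5, -165.3])), (45, array([-121.9, -140.6])), (62, array([-118. , -119.6])), (70, array([-116.1, -109.8])), (80, array([-113.8,  -97.4]))]
-33 30 [375. 331.]
-33 62 [378.9 296.8]
-33 70 [380.  288.1]
33 30 [275.9 336.2]
33 62 [278.1 302. ]
33 70 [278.7 293.2]
```

Run:
```python
from h import *
np.set_printoptions(precision=1,suppress=True)
ps=np.radians(16.5);y=np.array([np.sin(ps),-np.cos(ps)])
for d in(-50,0,50):
  for z in(191,205,230): print(d,z,proj("scene",[163.2+y[0]*d,-551.4+y[1]*d,z]))
im=cv2.imread("pics/scene1.png")[70:150,80:180];a=cv2.resize(im,None,fx=4,fy=4,interpolation=cv2.INTER_CUBIC)
b=cv2.resize(cv2.imread("pics/w2.png")[240:360,180:440],(400,320),interpolation=cv2.INTER_CUBIC)
g=np.hstack([cv2.convertScaleAbs(a,alpha=2),cv2.convertScaleAbs(b,alpha=2)]);cv2.imwrite("pics/g.png",g)
```

```text
-50 191 [159.9 143.2]
-50 205 [158.6 138.9]
-50 230 [156.3 131. ]
0 191 [142.2 145.9]
0 205 [140.8 141.5]
0 230 [138.2 133.6]
50 191 [124.1 148.6]
50 205 [122.6 144.3]
50 230 [119.7 136.3]
```

View pics/g.png

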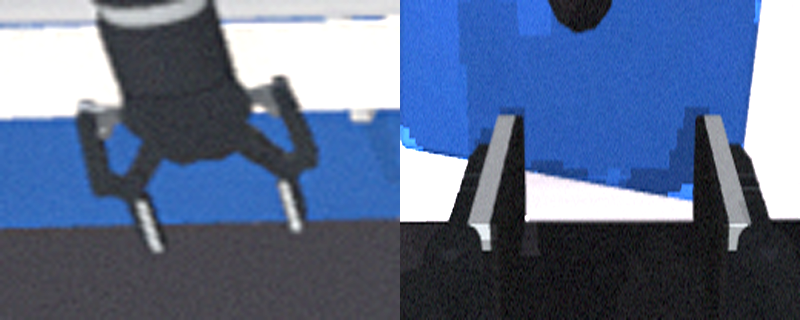

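The images settle it. In scene1 the real fingertips project about 50 mm above the stated open tip height, with no sideways offset. The wrist view gives the tips at z≈69 while the TCP reads 24.6. So at this closure the real tips sit about 44 mm above the reported TCP, and they are hovering over the lid; nothing has been touched. I'll back off and descend about 40 mm further, watching the force.

Emit:
{"api": "apply_moves", "payload": {
  "targets": [
    {"grip": 0.4,"linear": [0,0,8],"yaw": 0},
    {"grip": 0.4,"linear": [-20,-1,8],"yaw": 0},
    {"grip": 0.4,"linear": [-38,-1.5,8],"yaw": 0},
    {"grip": 0.4,"linear": [-38,-1.5,8],"yaw": 0},
    {"grip": 0.4,"linear": [-38,-1.5,-10],"yaw": 0},
    {"grip": 0.4,"linear": [-38,-1.5,-20],"yaw": 0},
    {"grip": 0.4,"linear": [-38,-1.5,-28],"yaw": 0},
    {"grip": 0.4,"linear": [-38,-1.5,-28],"yaw": 0}
  ]
}}

```text
t: 4.92
tool_pos: [435.9, 123.2, -4.6]
eef_rot: [180.0, 0.1, 2.2]
wrist_force: [0.2, -1.0, -0.3]
width: 51.2
finger_force: 0.0
```

Run:
```python
from h import *
np.set_printoptions(precision=2,suppress=True)
s=state();print(s["t"],s["tool_pos"],s["wrist_force"])
a=shot("wrist","w3")[100:480,120:520];b=shot("scene","s3")[160:300,320:460]
cv2.imwrite("pics/g3.png",np.hstack([a,cv2.resize(b,(380,380),interpolation=cv2.INTER_CUBIC)])[:,:,::-1])
```

```text
4.9167 [435.91 123.21  -4.58] [ 0.23 -0.97 -0.27]
```

View pics/g3.png

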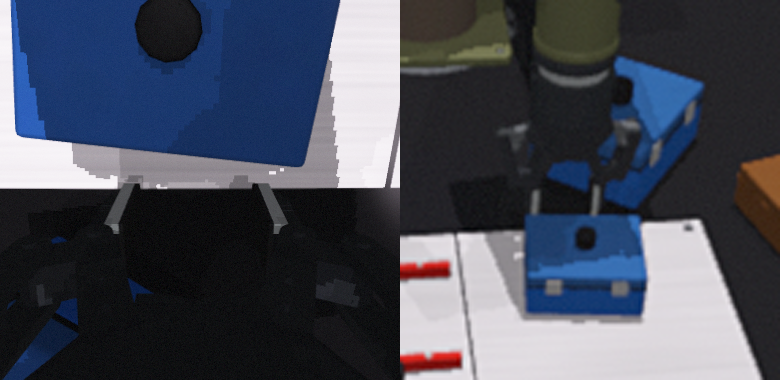

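TCP reads z=-4.6 with no contact force, so the offset is confirmed. The fingers are now in front of the near face, with tips at crop (125,180) and (265,182) and the case's near edge at rows 135–165. I'll go a little lower, then push.

Emit:
{"api": "apply_moves", "payload": {
  "targets": [
    {"grip": 0.4,"linear": [0,6,-6],"yaw": 0},
    {"grip": 0.4,"linear": [0,6,-11],"yaw": 0},
    {"grip": 0.4,"linear": [0,6,-11],"yaw": 0},
    {"grip": 0.4,"linear": [6,6,-11],"yaw": 0},
    {"grip": 0.4,"linear": [11,6,-11],"yaw": 0},
    {"grip": 0.4,"linear": [15,6,-11],"yaw": 0},
    {"grip": 0.4,"linear": [18,6,-11],"yaw": 0},
    {"grip": 0.4,"linear": [21,6,-11],"yaw": 0}
  ]
}}

```text
t: 5.68
tool_pos: [455.2, 128.7, -14.8]
eef_rot: [180.0, 0.3, 2.2]
wrist_force: [-4.9, -1.6, 2.4]
width: 51.2
finger_force: 2.3
```

Emit:
{"api": "apply_moves", "payload": {
  "targets": [
    {"grip": 0.4,"linear": [4,0.2,0],"yaw": 0},
    {"grip": 0.4,"linear": [8,0.3,0],"yaw": 0},
    {"grip": 0.4,"linear": [12,0.5,0],"yaw": 0},
    {"grip": 0.4,"linear": [16,0.6,0],"yaw": 0},
    {"grip": 0.4,"linear": [20,0.8,0],"yaw": 0},
    {"grip": 0.4,"linear": [24,0.9,0],"yaw": 0},
    {"grip": 0.4,"linear": [28,1.1,0],"yaw": 0},
    {"grip": 0.4,"linear": [28,1.1,0],"yaw": 0}
  ]
}}

```text
t: 6.35
tool_pos: [487.5, 130.7, -14.5]
eef_rot: [-180.0, -0.1, 2.2]
wrist_force: [0.8, -0.1, 0.3]
width: 51.0
finger_force: 0.1
```

Run:
```python
from h import *
np.set_printoptions(precision=2,suppress=True)
s=state();print(s["t"],s["tool_pos"],s["wrist_force"])
a=shot("wrist","w4");cv2.imwrite("pics/w4.png",a[:,:,::-1])
```

```text
6.35 [487.46 130.74 -14.46] [ 0.8  -0.08  0.32]
```

View pics/w4.png

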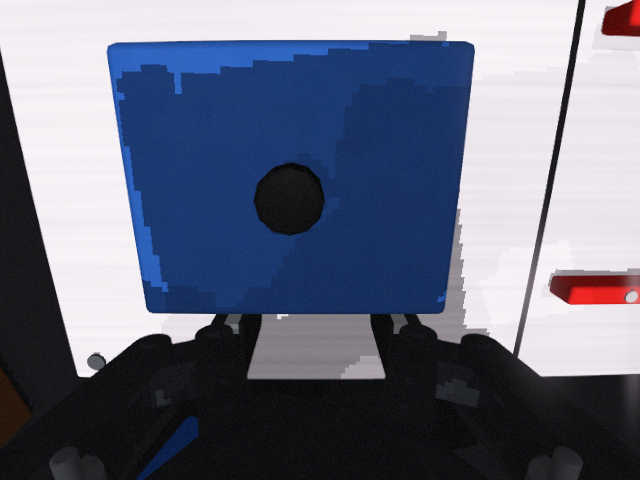

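The case is now square to the fingers: near top edge at row 313 from column 148 to 445, far edge at row 42. The right rail's near end is at (552,272), the left rail's end is at (605,15–35), and the plate's near edge is at row 377.

Run:
```python
from h import *
np.set_printoptions(precision=1,suppress=True)
L=np.array([552.6,-8.1]);a=-1.532
g=lambda u,z:rot(-a)@(at("wrist",u,z)[:2]-L)
for n,u,z in (("knob",(289,199),78),("farL",(110,43),62),("farR",(473,43),62),("nearL",(148,313),62),("nearR",(445,313),62),("plate",(80,377),12),("plate",(540,377),12),("railRfar",(556,270),28),("railRfar base",(640,271),28),("railRnear",(566,304),12),("railRnear",(640,304),12),("railL",(605,34),12),("railL",(640,36),12),("line",(582,0),12),("line",(516,357),12)): print(n,g(u,z))
# top cam
im=shot("top","t4");c,e=fitcase("top",im,(225,190,300,262),(547,136,-1.53));print(c,e,rot(-a)@(c[:2]-L),np.degrees(c[2]-a))
t=state()["tool_pos"];print(rot(-a)@(np.array(t[:2])-L))
```

```text
knob [-148.1   -2.7]
farL [-200.9   40.8]
farR [-95.   40.5]
nearL [-202.   -47.5]
nearR [-93.8 -47.3]
plate [-277.7 -118.6]
plate [ -11.1 -118.2]
railRfar [-29.1 -44.8]
railRfar base [ 12.6 -45.6]
railRnear [ -6.6 -71.2]
railRnear [ 35.7 -71.7]
railL [-16.   57.8]
railL [ 0.2 57.7]
line [-28.8  70.4]
line [ -28.  -104.2]
[539.8  99.5  -1.1] 8.613329583802026 [-108.1   -8.6] 26.80424029330813
[-141.3  -59.9]
```

Run:
```python
from h import *
np.set_printoptions(precision=1,suppress=True)
L=np.array([552.6,-8.1]);a=-1.532
P=lambda x,y,z:proj("wrist",[*(L+rot(a)@np.array([x,y])),z])
for y in(-53,-63):
  for z in(12,28): print("railR",y,z,P(-20,y,z),P(20,y,z))
for y in(57,67):
  for z in(12,28): print("railL",y,z,P(-20,y,z),P(0,y,z))
print("cam",ray("wrist",(320,240))[0],rot(-a)@(ray("wrist",(320,240))[0][:2]-L))
im=cv2.imread("pics/w4.png");print(im[255:320:3,620].tolist())
```

```text
railR -53 12 [548.7 272.5] [621.9 272. ]
railR -53 28 [570.8 285.7] [650.  284.9]
railR -63 12 [544.8 290.1] [616.9 289.4]
railR -63 28 [566.2 304.6] [644.2 303.6]
railL 57 12 [595.7  35.6] [639.1  37.4]
railL 57 28 [627.9  24.3] [675.4  26.8]
railL 67 12 [600.2   9.7] [644.2  11.9]
railL 67 28 [633.4  -4.6] [681.4  -1.6]
cam [560.9 132.9 169.1] [-140.6   13.8]
[[238, 234, 238], [238, 234, 238], [236, 231, 236], [236, 232, 236], [236, 231, 236], [236, 231, 235], [146, 139, 145], [20, 20, 95], [25, 24, 97], [22, 23, 97], [20, 22, 106], [34, 37, 204], [43, 43, 232], [36, 39, 231], [37, 40, 231], [37, 38, 229], [36, 38, 207], [236, 232, 237], [237, 232, 236], [238, 233, 237], [234, 230, 235], [237, 232, 237]]
```

Projecting the rails with the lane centre shifted by +2 mm in y and x matches the picture to about 1 px. So in the true lane frame the case is at x≈-150, y≈-5, square. I'll push 5 mm more, back off, lift, and go round to the rear with a 90° turn.

Emit:
{"api": "apply_moves", "payload": {
  "targets": [
    {"grip": 0.4,"linear": [2,0,0],"yaw": 0},
    {"grip": 0.4,"linear": [4,0.1,0],"yaw": 0},
    {"grip": 0.4,"linear": [5,0.2,0],"yaw": 0},
    {"grip": 0.4,"linear": [5,0.2,0],"yaw": 0},
    {"grip": 0.4,"linear": [-10,-0.5,0],"yaw": 0},
    {"grip": 0.4,"linear": [-15,-0.5,30],"yaw": 0},
    {"grip": 0.4,"linear": [-15,-0.5,65],"yaw": 0},
    {"grip": 0.4,"linear": [-15,-0.5,100],"yaw": 0}
  ]
}}

```text
t: 7.12
tool_pos: [469.6, 129.8, 86.1]
eef_rot: [180.0, 0.1, 2.2]
wrist_force: [1.0, 0.3, 0.1]
width: 51.4
finger_force: 0.0
```

Emit:
{"api": "apply_moves", "payload": {
  "targets": [
    {"grip": 0.4,"linear": [0,0,10],"yaw": 7},
    {"grip": 0.4,"linear": [15,20,10],"yaw": 14},
    {"grip": 0.4,"linear": [30,40,10],"yaw": 21},
    {"grip": 0.4,"linear": [45,60,10],"yaw": 28},
    {"grip": 0.4,"linear": [60,80,10],"yaw": 35},
    {"grip": 0.4,"linear": [73,95,10],"yaw": 42},
    {"grip": 0.4,"linear": [73,95,10],"yaw": 49},
    {"grip": 0.4,"linear": [73,95,10],"yaw": 56}
  ]
}}

```text
t: 7.78
tool_pos: [545.5, 226.4, 95.7]
eef_rot: [179.9, -0.1, 58.6]
wrist_force: [-0.0, -0.3, 0.6]
width: 51.2
finger_force: 0.0
```

Emit:
{"api": "apply_moves", "payload": {
  "targets": [
    {"grip": 0.4,"linear": [0,0,0],"yaw": 7},
    {"grip": 0.4,"linear": [0,0,0],"yaw": 14},
    {"grip": 0.4,"linear": [0,0,0],"yaw": 21},
    {"grip": 0.4,"linear": [0,0,0],"yaw": 28},
    {"grip": 0.4,"linear": [0,0,0],"yaw": 34},
    {"grip": 0.4,"linear": [0,0,0],"yaw": 34}
  ]
}}

```text
t: 8.28
tool_pos: [544.2, 225.1, 95.7]
eef_rot: [179.9, -0.0, 92.3]
wrist_force: [0.1, 0.5, 0.1]
width: 51.1
finger_force: 0.0
```

```bash
cat >> h.py <<'E'
L=np.array([554.7,-10.]);a=-1.532
def tl(p): return rot(-a)@(np.array(p[:2])-L)
E
python3 - <<'E'
from h import *
np.set_printoptions(precision=2,suppress=True)
s=state();print(s["t"],s["tool_pos"],s["eef_rot"],s["wrist_force"],tl(s["tool_pos"]))
shot("wrist","w5")
E
```

```text
8.2833 [544.19 225.13  95.71] [179.91  -0.02  92.34] [0.12 0.47 0.12] [-235.36   -1.38]
```

View pics/w5.png

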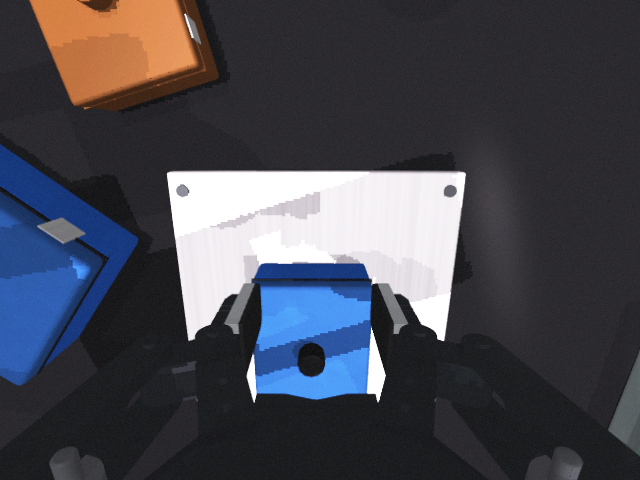

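The view now looks backwards along the lane. The case's rear top edge is at row 281, columns 258–369, and level; the knob is at (311,360), and the plate's rear corners are at (168,172) and (465,172).

Run:
```python
from h import *
np.set_printoptions(precision=1,suppress=True)
for n,u,z in (("knob",(311,357),78),("rL",(253,281),62),("rR",(371,281),62),("bL",(259,264),12),("bR",(368,264),12),("pl",(168,172),12),("pl",(465,172),12)): print(n,tl(at("wrist",u,z)))
im=shot("top","t5");c=cv2.resize(im[130:310,190:470],None,fx=2.85,fy=2.85,interpolation=cv2.INTER_CUBIC)
cv2.imwrite("pics/t5c.png",c[:,:,::-1])
```

```text
knob [-157.9   -4.5]
rL [-209.8  -45.6]
rR [-209.5   38.4]
bL [-203.   -49.7]
bR [-202.7   44.1]
pl [-281.7 -118.5]
pl [-281.1  118.6]
```

Measured against the plate, the case sits at y≈-3 mm and square. I'll descend behind it and push, moving 3 mm toward +y over the first stretch.

Emit:
{"api": "apply_moves", "payload": {
  "targets": [
    {"grip": 0.4,"linear": [0,0,-40],"yaw": 0},
    {"grip": 0.4,"linear": [0,0,-80],"yaw": 0},
    {"grip": 0.4,"linear": [0,0,-100],"yaw": 0},
    {"grip": 0.4,"linear": [0,0,-111],"yaw": 0},
    {"grip": 0.4,"linear": [0,0,-111],"yaw": 0},
    {"grip": 0.4,"linear": [0.3,-8,-111],"yaw": 0},
    {"grip": 0.4,"linear": [0.5,-13,-111],"yaw": 0},
    {"grip": 0.4,"linear": [0.7,-17,-111],"yaw": 0}
  ]
}}

```text
t: 9.05
tool_pos: [545.9, 207.6, -13.8]
eef_rot: [179.8, -0.0, 92.2]
wrist_force: [0.7, 0.1, 0.5]
width: 51.3
finger_force: 0.0
```

Emit:
{"api": "apply_moves", "payload": {
  "targets": [
    {"grip": 0.4,"linear": [0.4,-5,0],"yaw": 0},
    {"grip": 0.4,"linear": [0.8,-11,0],"yaw": 0},
    {"grip": 0.4,"linear": [1.4,-18,0],"yaw": 0},
    {"grip": 0.4,"linear": [2.1,-26,0],"yaw": 0},
    {"grip": 0.4,"linear": [2.9,-34,0],"yaw": 0},
    {"grip": 0.4,"linear": [3.7,-42,0],"yaw": 0},
    {"grip": 0.4,"linear": [4.6,-50,0],"yaw": 0},
    {"grip": 0.4,"linear": [5.2,-56,0],"yaw": 0}
  ]
}}

```text
t: 9.72
tool_pos: [551.0, 152.6, -13.8]
eef_rot: [179.8, -0.1, 92.1]
wrist_force: [-1.0, 6.3, 4.2]
width: 51.4
finger_force: 3.1
```

Emit:
{"api": "apply_moves", "payload": {
  "targets": [
    {"grip": 0.4,"linear": [0.2,-4,0],"yaw": 0},
    {"grip": 0.4,"linear": [0.3,-6,0],"yaw": 0},
    {"grip": 0.4,"linear": [0.3,-6,0],"yaw": 0}
  ]
}}

```text
t: 9.97
tool_pos: [551.3, 146.3, -14.1]
eef_rot: [179.8, -0.1, 92.1]
wrist_force: [0.2, 4.1, 2.3]
width: 51.3
finger_force: 1.9
```

Run:
```python
from h import *
np.set_printoptions(precision=2,suppress=True)
s=state();print(s["t"],s["tool_pos"],s["eef_rot"],s["wrist_force"],tl(s["tool_pos"]))
w=shot("wrist","w6");t=shot("top","t6")
b=cv2.resize(t[160:290,200:400],None,fx=4,fy=4,interpolation=cv2.INTER_CUBIC)
cv2.imwrite("pics/g6.png",b[:,:,::-1])
```

```text
9.9667 [551.28 146.25 -14.06] [179.79  -0.09  92.12] [0.19 4.14 2.26] [-156.27    2.65]
```

View pics/g6.png

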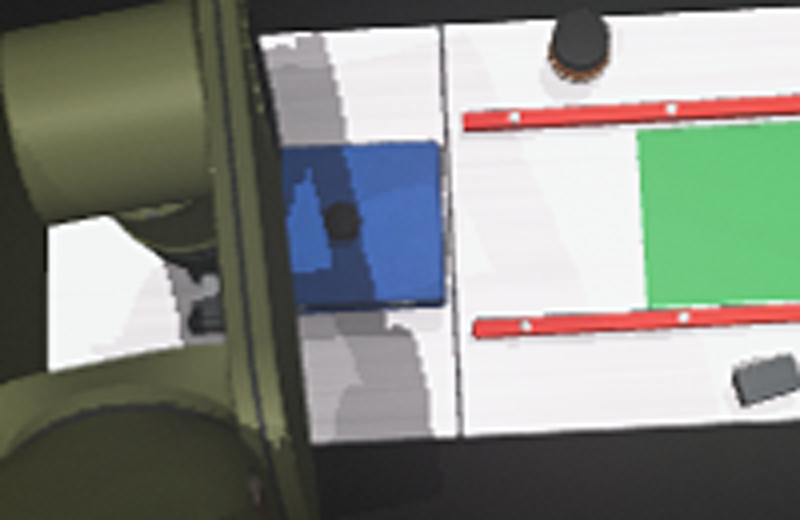

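The case's front top corners are at crop (440,142) and (444,302), the knob is at (342,222), and the rails' near inner ends are at (465,131) and (475,319).

Run:
```python
from h import *
np.set_printoptions(precision=1,suppress=True)
for n,u,z in (("fL",(440,142),62),("fR",(444,302),62),("knob",(342,220),78),("rLin",(465,131),28),("rRin",(475,319),28),("pl",(441,26),12),("pl",(461,437),12)): print(n,tl(at("top",(200+(u[0]+.5)/4-.5,160+(u[1]+.5)/4-.5),z)))
```

```text
fL [-34.7  40.3]
fR [-36.8 -49.3]
knob [-90.1  -2.9]
rLin [-20.9  51.9]
rRin [-20.5 -56.4]
pl [-32.  117.4]
pl [ -32.1 -122.2]
```

After taking out the top camera's y bias, the case is about -1.5 mm off centre and square within about 1°, so I keep pushing.

Emit:
{"api": "apply_moves", "payload": {
  "targets": [
    {"grip": 0.4,"linear": [0.2,-5,0],"yaw": 0},
    {"grip": 0.4,"linear": [0.6,-13,0],"yaw": 0},
    {"grip": 0.4,"linear": [0.9,-21,0],"yaw": 0},
    {"grip": 0.4,"linear": [1.2,-29,0],"yaw": 0},
    {"grip": 0.4,"linear": [1.6,-37,0],"yaw": 0},
    {"grip": 0.4,"linear": [1.9,-45,0],"yaw": 0},
    {"grip": 0.4,"linear": [2.3,-53,0],"yaw": 0},
    {"grip": 0.4,"linear": [2.6,-60,0],"yaw": 0}
  ]
}}

```text
t: 10.73
tool_pos: [552.6, 86.4, -15.0]
eef_rot: [179.9, -0.1, 92.2]
wrist_force: [0.4, 7.6, 5.5]
width: 50.9
finger_force: 3.3
```

Emit:
{"api": "apply_moves", "payload": {
  "targets": [
    {"grip": 0.4,"linear": [0.3,-8,0],"yaw": 0},
    {"grip": 0.4,"linear": [0.7,-16,0],"yaw": 0},
    {"grip": 0.4,"linear": [1.0,-24,0],"yaw": 0},
    {"grip": 0.4,"linear": [1.4,-32,0],"yaw": 0},
    {"grip": 0.4,"linear": [1.7,-40,0],"yaw": 0},
    {"grip": 0.4,"linear": [2.1,-48,0],"yaw": 0},
    {"grip": 0.4,"linear": [2.4,-55,0],"yaw": 0},
    {"grip": 0.4,"linear": [2.6,-60,0],"yaw": 0}
  ]
}}

```text
t: 11.4
tool_pos: [554.7, 26.2, -15.2]
eef_rot: [180.0, -0.1, 92.2]
wrist_force: [-0.6, 6.7, 4.5]
width: 51.2
finger_force: 3.1
```

Run:
```python
from h import *
np.set_printoptions(precision=2,suppress=True)
s=state();print(s["t"],s["tool_pos"],s["eef_rot"],s["wrist_force"],tl(s["tool_pos"]))
t=shot("top","t7")
b=cv2.resize(t[160:290,270:470],None,fx=4,fy=4,interpolation=cv2.INTER_CUBIC)
cv2.imwrite("pics/g7.png",b[:,:,::-1])
# blue top-face/side extents, rows/cols
m=bluemask(t,(280,170,460,260));print(cv2.boundingRect(m));r=cv2.approxPolyDP(cv2.findContours(m,0,2)[0][0],3,True)[:,0];print(r.tolist())
for p in r: print(p,tl(at("top",p,62)))
```

```text
11.4 [554.73  26.17 -15.15] [179.99  -0.05  92.17] [-0.58  6.72  4.52] [-36.14   1.44]
(340, 193, 25, 42)
[[362, 193], [340, 194], [340, 234], [363, 233]]
[362 193] [82.12 39.04]
[340 194] [33.08 39.36]
[340 234] [ 28.3  -50.15]
[363 233] [ 79.22 -50.54]
```

Reading the case's top corners from the mask, it is still about -3 mm off centre with roughly 7 mm clearance. I'll finish the push with a slight +y bias.

Emit:
{"api": "apply_moves", "payload": {
  "targets": [
    {"grip": 0.4,"linear": [0.4,-6,0],"yaw": 0},
    {"grip": 0.4,"linear": [0.9,-14,0],"yaw": 0},
    {"grip": 0.4,"linear": [1.4,-22,0],"yaw": 0},
    {"grip": 0.4,"linear": [1.9,-30,0],"yaw": 0},
    {"grip": 0.4,"linear": [2.4,-38,0],"yaw": 0},
    {"grip": 0.4,"linear": [2.8,-46,0],"yaw": 0},
    {"grip": 0.4,"linear": [3.3,-54,0],"yaw": 0},
    {"grip": 0.4,"linear": [3.6,-60,0],"yaw": 0}
  ]
}}

```text
t: 12.12
tool_pos: [557.9, -33.6, -15.3]
eef_rot: [-180.0, -0.1, 92.2]
wrist_force: [-0.7, 6.0, 5.1]
width: 51.4
finger_force: 3.2
```

Emit:
{"api": "apply_moves", "payload": {
  "targets": [
    {"grip": 0.4,"linear": [0.4,-8,0],"yaw": 0},
    {"grip": 0.4,"linear": [0.8,-16,0],"yaw": 0},
    {"grip": 0.4,"linear": [1.2,-24,0],"yaw": 0},
    {"grip": 0.4,"linear": [1.6,-32,0],"yaw": 0},
    {"grip": 0.4,"linear": [1.9,-40,0],"yaw": 0},
    {"grip": 0.4,"linear": [2.2,-46,0],"yaw": 0},
    {"grip": 0.4,"linear": [2.4,-50,0],"yaw": 0},
    {"grip": 0.4,"linear": [2.5,-52,0],"yaw": 0}
  ]
}}

```text
t: 12.78
tool_pos: [560.1, -85.6, -15.5]
eef_rot: [-179.9, -0.1, 92.2]
wrist_force: [-0.9, 6.2, 4.5]
width: 51.1
finger_force: 3.2
```

Run:
```python
from h import *
np.set_printoptions(precision=2,suppress=True)
s=state();print(s["t"],s["tool_pos"],s["wrist_force"],tl(s["tool_pos"]))
t=shot("top","t8")
m=bluemask(t,(330,170,470,260));r=cv2.approxPolyDP(cv2.findContours(m,0,2)[0][0],3,True)[:,0]
for p in r: print(p,tl(at("top",p,62)))
```

```text
12.7833 [560.1  -85.56 -15.49] [-0.85  6.2   4.53] [75.71  2.46]
[385 208] [131.14   2.69]
[366 228] [ 86.48 -39.76]
[387 231] [132.41 -48.82]
[389 214] [139.16 -11.19]
```

Emit:
{"api": "apply_moves", "payload": {
  "targets": [
    {"grip": 0.4,"linear": [0.1,-3,0],"yaw": 0},
    {"grip": 0.4,"linear": [0.2,-6,0],"yaw": 0},
    {"grip": 0.4,"linear": [0.3,-8,0],"yaw": 0},
    {"grip": 0.4,"linear": [0.3,-8,0],"yaw": 0},
    {"grip": 0.4,"linear": [-0.3,7,0],"yaw": 0},
    {"grip": 0.4,"linear": [-1,20,0],"yaw": 0},
    {"grip": 0.4,"linear": [-1.5,35,20],"yaw": 0},
    {"grip": 0.4,"linear": [-2,50,60],"yaw": 0}
  ]
}}

```text
t: 13.5
tool_pos: [553.8, -35.5, 39.4]
eef_rot: [-179.3, -0.1, 92.2]
wrist_force: [0.8, 0.6, 0.1]
width: 51.7
finger_force: 0.0
```

Emit:
{"api": "apply_moves", "payload": {
  "targets": [
    {"grip": 0.4,"linear": [-2,30,35],"yaw": 0},
    {"grip": 0.4,"linear": [-3,65,65],"yaw": 0},
    {"grip": 0.4,"linear": [-5,100,90],"yaw": 0},
    {"grip": 0.4,"linear": [-30,130,110],"yaw": 0},
    {"grip": 0.4,"linear": [-60,160,120],"yaw": 0},
    {"grip": 0.4,"linear": [-60,195,130],"yaw": 0},
    {"grip": 0.4,"linear": [-60,230,130],"yaw": 0},
    {"grip": 0.4,"linear": [-60,230,130],"yaw": 0}
  ]
}}

```text
t: 14.17
tool_pos: [498.5, 200.2, 174.7]
eef_rot: [179.8, -0.2, 92.5]
wrist_force: [0.9, 0.1, 0.9]
width: 51.0
finger_force: 0.0
```

Run:
```python
from h import *
np.set_printoptions(precision=2,suppress=True)
s=state();print(s["t"],s["tool_pos"],s["wrist_force"])
t=shot("top","t9");b=cv2.resize(t[150:280,290:470],(720,520),interpolation=cv2.INTER_CUBIC)
cv2.imwrite("pics/g9.png",b[:,:,::-1])
m=bluemask(t,(330,170,470,260));r=cv2.approxPolyDP(cv2.findContours(m,0,2)[0][0],3,True)[:,0]
for p in r: print(p,tl(at("top",p,62)))
```

```text
14.1667 [498.54 200.18 174.73] [0.93 0.12 0.87]
[416 190] [202.26  39.43]
[369 192] [97.8  40.47]
[370 230] [ 95.05 -44.67]
[417 229] [198.69 -47.79]
```

View pics/g9.png

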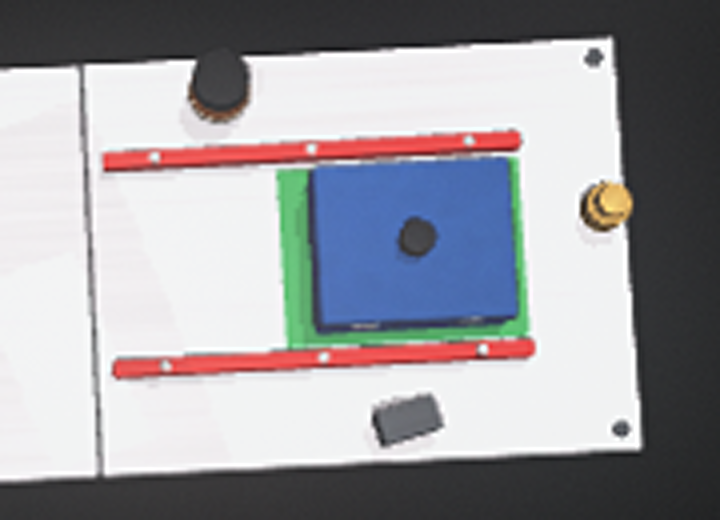

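The case lies wholly on the green pad, centred near lane x +150. Green shows at its front and rear, it is clear of both rails, and the weight, jar and block are undisturbed. The arm is clear, so I'm handing in.

```bash
python3 -c "
from bench import *
print(hand_in())"
```

```text
the job is handed in; nothing more can be done
None
```

The blue case lies wholly on the green pad, square and clear of both rails in the last overhead picture; the other things are where they were, the arm is clear, and the job was handed in at about 14 s.

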